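# Shut and lock the sample box with its quarter-turn fastener

## Robot

A 6-joint arm with a two-finger parallel gripper is mounted at the origin on a cart in front of the work surface, level with it; the furniture and walls round the work are solid. World frame = base frame: x ahead of the robot, y to its left, z up, the work surface at z = 0. Lengths are in m, angles in rad, forces in N, time in s.
With the tool pointing down it reaches from about 0.35 to 0.725 m from the base axis. Payload 4.3 kg.
Tool frame: the origin (TCP) lies between the finger pads; the fingertips stand 25 mm ahead of it and the grasp point (between the pads) lies 6 mm ahead of it; y points along the fingers, z is the direction in which the jaws open and shut, and the axes are right-handed (so a half turn about y gives the same grasp; the last joint's range is limited). The gripper opens to 85 mm and grips with 20 to 120 N. Pads are 22 mm wide; open, the fingers measure 114 mm over their backs; the gripper's body (76 mm by 85 mm) begins 54 mm behind the grasp point. The pads swing forward as they close: fully open they stand 13 mm farther back than shut.
Start: joints at [1.191, 0.377, 0.081, 1.274, 0, 1.46], TCP at [0.153, 0.554, 0.256] pointing down, gripper open.
Joint ranges: [-2.72, 2.72], [-0.84, 1.66], [-1.02, 1.22], [-1.77, 2.12], [-1.37, 1.28], [-3.14, 3.14]. Speed limits (rad/s): [2.57, 2.57, 3.14, 3.14, 3.14, 3.14].

## Interface

Orientations are given as a unit quaternion [x, y, z, w].
In Python, from station import sensors, imaging, order gives the robot as it stands. The module is installed in compiled form; this text tells all that it offers.
- The arm moves only by the shell command python3 -m inch 'ROWS'. ROWS is JSON, a list that holds one entry, the list of rows, each a list of 7 numbers: the turn, a rotation vector about the tool's x, y, z in degrees, then the shift along the tool's x, y, z in m, then the closure, from -1 (fully open) to 1 (shut). A call has 1 to 5 rows; each row shifts and turns the pose as measured when the row begins, along the tool's axes as they then stand; what a row does not reach is not made up. A row lasts 1/10 s, in which the tool goes at most 50 mm and 8.59 degrees, less where a joint would pass 70% of its speed; a pose out of reach is approached as far as the arm can. A call with a gripper value outside its range is refused whole. The fingers move at their own pace and stop on an object; the grip force is fixed at half the most. Time passes only in rows, so rows that do not move let the fingers close. It gives the time, the measured TCP pose, the force and the opening at its end, in the units of the state.
- sensors.read_state(): the state, without advancing time (a new reading comes with each control period).
- imaging.read_camera(name): name is "scene" or "top"; returns the picture (384x512x3 uint8, red, green, blue); there is no depth.
- imaging.camera_model(name): a dict with "fx", "fy", "cx", "cy" (pixels), "dist" ([k1, k2, p1, p2, k3] as OpenCV has them; the pictures are not rectified), "rvec" (rotation vector, rad) and "tvec" (3), from world to camera coordinates, as OpenCV has them. Camera axes: x right, y down, z forward; pixel columns grow to the right and rows downward; lengths in m; the calibration is good to about 2 mm. A picture is of the moment at which its call begins. camera_model takes no time and is no camera call.
- order.sign_off(): hands the job in, once; it reports no verdict.
Trained networks look in the newest picture that a camera, given by its name, has taken for a name from the list of things; names that differ only in an ending like _2 or _b are one class to them, and where a whole thing is asked for, a point or a joint stands for the part that bears it (a point fixed in the world has none). Each returns a list of dicts, best first, with "conf" (0 to 1); they miss things now and then, are a little off and sometimes report something else, mostly with a low value. They report only what shows in the picture. A call takes as long as a camera call.
- imaging.recognise(camera, thing): "at" ([x, y, z] in m, in world coordinates, good to about 4 mm: the middle of the surface that is visible of it).
The state is a dict: "time": time; "qpos": joint angles; "joint_velocities": joint speeds; "tau": joint torques, N m; "ee_pos": TCP position; "orientation": TCP orientation; "wrist_force": force on the tool from outside, world axes, zero at the start; "ft_torque": the same for the moment, N m; "gripper_width": opening from 0.0 (shut) to 1.0 (fully open).
Only numpy, scipy, OpenCV 4.12 (cv2) and the standard library are available. Lean on these libraries where they do the work, as an engineer would, in place of code of your own. Each camera call takes 0.05 s, during which the arm holds its last target.

## Task

Push the raised lid of the grey sample box fully shut with the fingertips, then set a fingertip in the slot of the round orange fastener on the lid and turn it clockwise (seen from above) a quarter turn, as far as it goes, so that the lid is locked. Only touch and push: grasp and lift nothing, and leave everything else on the bench where it stands.

Things in the scene. Friction and masses are not known exactly. Their poses are not given: they have to be found in the camera images.
- sample_box: grey steel box fixed on the bench, 150 (its x) x 190 (its y) x 70 mm high, open at the top under a hinged white lid; origin at the centre of its underside, x axis from its front side (towards the robot) to its rear, where the lid's hinge lies, z up. A tin and a dish stand inside it.
- box_lid (a joint): opening angle of the white lid, rad: 0 fully shut, grows as the front edge rises; its stop is at 1.1. It stays where it is left (stiff hinge); about 2 N down at its front edge shuts it.
- lid_hinge (a point): point on the lid's hinge line, which runs along the box's y axis: on the middle of the rear top edge of the box, 70 mm up. Axes as the lid: x along the lid from front to hinge, y the hinge line, z out of its upper face. The lid is a plate 150 mm deep x 190 mm wide; its upper face lies 8.5 mm above this point (in the lid's z). Beside the round fastener the lid is plain and flat.
- lid_front (a point): point in the middle of the lid's upper face, 12 mm behind its front edge; axes as lid_hinge. It moves with the lid.
- fastener (a joint): angle of the fastener drum, rad: 0 open (slot along the box's x axis, white dot at the front, near the red mark on the lid), 1.571 locked (slot along the box's y axis, white dot at the left near the green mark). It grows clockwise seen from above; hard stops at 0 and 1.571. Stiff: about 0.18 N m, so some 8 N at 22 mm from the axis; stays where it is left.
- slot_center (a point): centre of the fastener drum, on its axis, level with its top face, 18 mm above the lid's upper face; 85 mm in front of the hinge line. x axis along the slot (from the white dot to the other end), z out of the lid. The orange drum is 84 mm across and turns inside a fixed dark ring of 87 mm inner and 100 mm outer diameter and the same height. A straight slot 32 mm wide and 16 mm deep runs right across the drum, ending at the ring; its side walls are upright.
- slot_end (a point): point above the white dot in the slot, 34 mm from the axis, level with the top of the drum; axes as slot_center
- jar: clear screw jar with cream lid, 62 mm wide, 94 mm high, standing at the left of the box; origin at the centre of its underside; leave alone
- cap: cream plastic cap with a wide top, 58 mm wide, 37 mm high; origin at the centre of its underside; leave alone
- blue_jar: clear screw jar with blue lid, 66 mm wide, 116 mm high; origin at the centre of its underside; leave alone
- block: wooden block, 40 x 110 x 28 mm, lying flat; origin at the centre of its underside; leave alone
- bottle: square white bottle with black cap, 56 x 56 x 115 mm; origin at the centre of its underside; leave alone
- marker_pen: black marker pen lying on the bench, 131 mm long, 16 mm thick; origin on its underside; leave alone

How it is judged:
On the way, in this order (a step that is already met when the one before it is completed fails the run):
1. the lid is pushed fully shut, the fastener still open (value of joint box_lid below 0.03 rad and value of joint fastener below 0.6 rad), for 0.2 s.
2. the fastener is turned to its locked position with the lid shut (value of joint fastener above 1.43 rad and value of joint box_lid below 0.03 rad), for 0.2 s.
At the end, for the whole second after the job is handed in: the lid is fully shut (within 0.03 rad) and the fastener stands locked, turned clockwise to within 0.14 rad (8 degrees) of its stop at a quarter turn (all of step 2); the robot touches nothing.
It fails at once if the fastener is turned while the lid is still up (value of joint box_lid above 0.08 rad and value of joint fastener above 0.6 rad).
It fails at once if the lid is lifted instead of pushed down (value of joint box_lid above 0.85 rad).
It fails at once if another thing on the bench is shifted by more than 15 mm, lifted or knocked over (distance of any of jar, cap, blue_jar, block, bottle, marker_pen from where it was at the start of the episode above 0.015 m or angle between any of jar, bottle, blue_jar, cap, block's own z axis and vertical above 0.3 rad).
It also fails if it takes over 53 s, if anything falls off the work surface, if the arm or the gripper's body presses on something with over 40 N, if the wrist force passes 120 N, or if a joint passes its speed limit or range.

## Working session

There is one attempt and no reset: what is moved stays moved. The work goes in short steps, Python scripts to look and compute and a shell command to move; the robot and the scene stay as the last step left them, time stands still between calls to the robot, and variables do not carry over. Pictures are saved under pics/ and viewed, and the job is handed in when it is done.

```bash
mkdir -p pics; python3 - <<'E'
from station import sensors, imaging
import cv2
s=sensors.read_state()
for k,v in s.items(): print(k,v)
for c in ("scene","top"):
    im=imaging.read_camera(c); cv2.imwrite(f"pics/a_{c}.png",im[...,::-1])
    print(imaging.camera_model(c))
    for t in ("sample_box","box_lid","fastener","lid_front","slot_center","slot_end","lid_hinge","jar","cap","blue_jar","block","bottle","marker_pen"):
        r=imaging.recognise(c,t); print(c,t,[( [round(x,3) for x in d["at"]],round(d["conf"],2)) for d in r[:2]])
E
```

```text
time 0.0
qpos [1.19070378e+00 3.78079255e-01 7.96660905e-02 1.27440407e+00
 9.17159549e-06 1.46050154e+00]
joint_velocities [-3.23826186e-04  1.80777352e-03 -4.84278828e-04 -1.62956289e-05
  1.32547068e-03  1.98290717e-03]
tau [ 9.45415268e-04 -4.63602519e+01  2.69876450e+01  2.08529789e-02
 -1.93082392e-04  8.84123580e-06]
ee_pos [0.15302746 0.5536523  0.25536715]
orientation [ 0.70137465 -0.09527541  0.09492224 -0.69998997]
wrist_force [-0.2131818   0.51602693 -0.16636341]
ft_torque [-0.017436    0.00667852 -0.00703957]
gripper_width 0.995872502600537
{'fx': 495.0549039302499, 'fy': 495.0549039302499, 'cx': 259.05440506552327, 'cy': 199.59196636286316, 'dist': array([-0.20426739,  0.        ,  0.        ,  0.        ,  0.        ]), 'rvec': array([ 0.67478947, -2.29616543,  1.51635441]), 'tvec': array([0.40162439, 0.18584447, 1.52554205])}
scene sample_box [([0.396, 0.425, 0.015], 0.7), ([0.452, -0.359, 0.052], 0.58)]
scene box_lid [([0.446, -0.345, 0.122], 0.6)]
scene fastener []
scene lid_front [([0.451, -0.338, 0.124], 0.98)]
scene slot_center []
scene slot_end []
scene lid_hing
[... 536 characters left out ...]
48, 0.48344131, 1.15829424])}
top sample_box [([0.446, -0.364, 0.101], 0.87)]
top box_lid [([0.46, -0.38, 0.115], 0.58), ([0.422, 0.182, 0.113], 0.29)]
top fastener [([0.468, -0.383, 0.118], 0.79)]
top lid_front [([0.467, -0.383, 0.116], 0.61)]
top slot_center [([0.407, -0.221, 0.095], 0.56)]
top slot_end [([0.464, -0.387, 0.12], 0.61)]
top lid_hinge [([0.462, -0.382, 0.115], 0.91)]
top jar [([0.407, -0.223, 0.092], 0.73), ([0.41, 0.033, 0.033], 0.6)]
top cap [([0.437, -0.074, 0.036], 0.6)]
top blue_jar [([0.421, 0.177, 0.115], 0.93)]
top block [([0.409, 0.035, 0.03], 0.6), ([0.421, 0.177, 0.116], 0.16)]
top bottle [([0.467, 0.295, 0.083], 0.63)]
top marker_pen [([0.396, 0.422, 0.014], 0.5)]
```

View pics/a_scene.png

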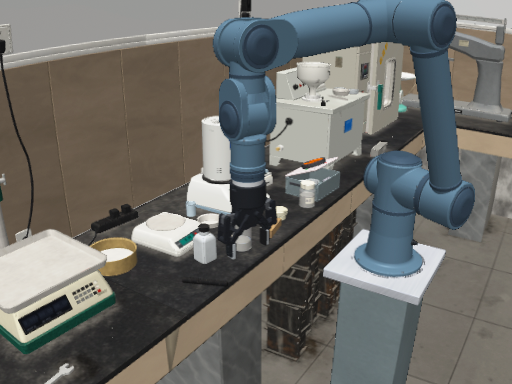

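View pics/a_top.png

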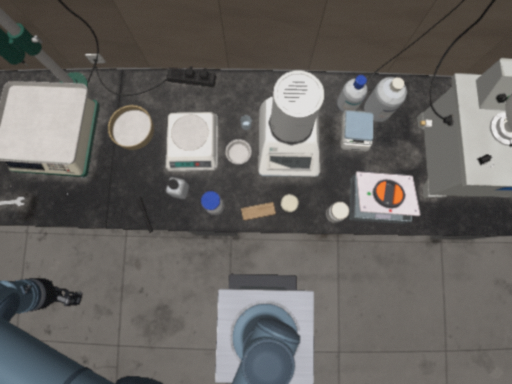

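```bash
python3 - <<'E'
import cv2
im=cv2.imread("pics/a_top.png"); cv2.imwrite("pics/a_topz.png",cv2.resize(im[150:340,300:512],None,fx=3,fy=3,interpolation=cv2.INTER_CUBIC))
im=cv2.imread("pics/a_scene.png"); cv2.imwrite("pics/a_scz.png",cv2.resize(im[130:290,40:240],None,fx=3.5,fy=3.5,interpolation=cv2.INTER_CUBIC))
E
```

```text
(no output)
```

View pics/a_topz.png

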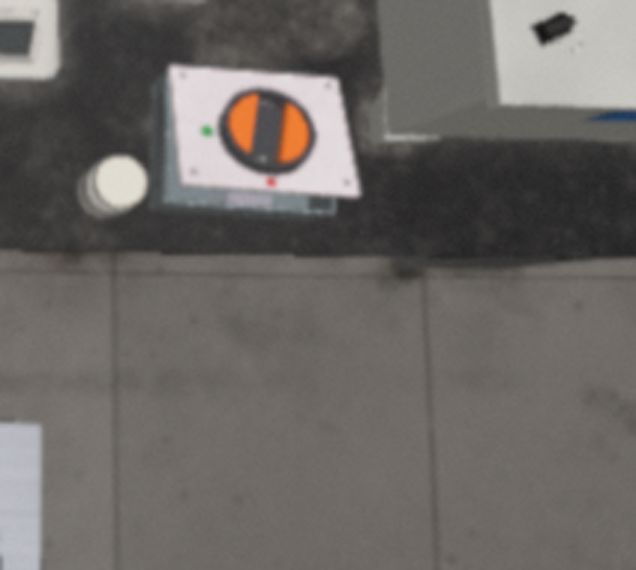

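The top view shows the box at about (387,195): the lid is white, the drum is orange with its slot front-to-rear, and the red mark is at the front (390,210). Next I'll look at the scene zoom and fit the pose.

View pics/a_scz.png

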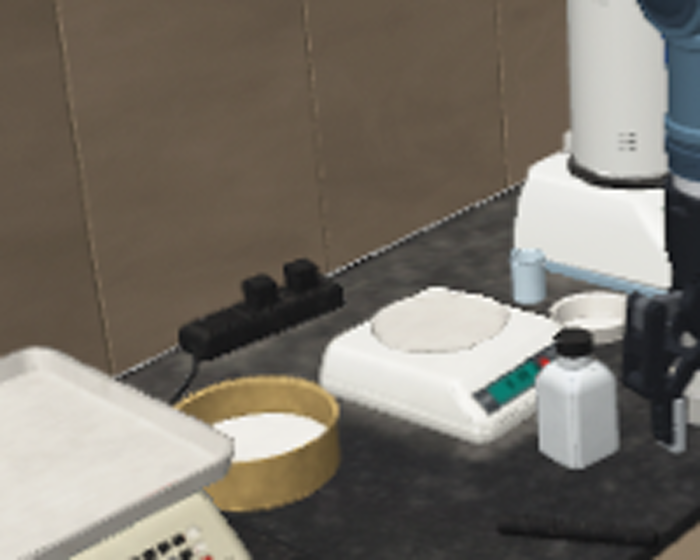

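```bash
python3 - <<'E'
import cv2
im=cv2.imread("pics/a_scene.png"); cv2.imwrite("pics/a_scz2.png",cv2.resize(im[145:215,270:350],None,fx=8,fy=8,interpolation=cv2.INTER_CUBIC))
im=cv2.imread("pics/a_top.png"); cv2.imwrite("pics/a_topz2.png",cv2.resize(im[160:230,345:430],None,fx=8,fy=8,interpolation=cv2.INTER_CUBIC))
E
```

```text
(no output)
```

View pics/a_scz2.png

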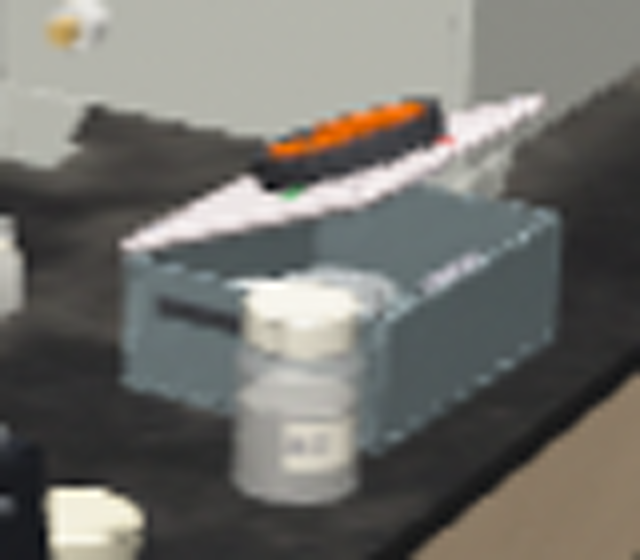

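View pics/a_topz2.png

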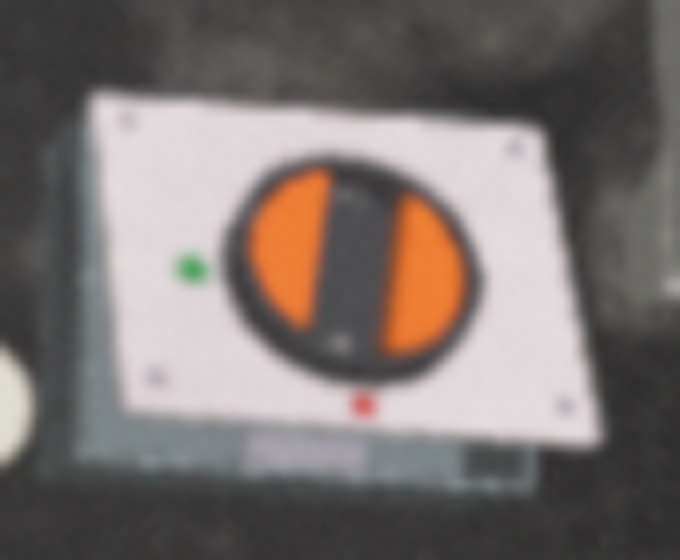

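```bash
cat > h.py <<'E'
import numpy as np, cv2
from station import sensors, imaging
from scipy.spatial.transform import Rotation as R
from scipy.optimize import least_squares
def proj(c,P):
    m=imaging.camera_model(c); K=np.array([[m["fx"],0,m["cx"]],[0,m["fy"],m["cy"]],[0,0,1]])
    return cv2.projectPoints(np.array(P,float).reshape(-1,3),m["rvec"],m["tvec"],K,m["dist"])[0].reshape(-1,2)
def box(p,P): # box frame -> world
    x,y,a=p[:3]; return np.array(P)@R.from_euler('z',a).as_matrix().T+[x,y,0]
def lid(p,P,ang): # lid frame (origin hinge) -> world ; positive ang raises front (x<0)
    Q=np.array(P)@R.from_euler('y',ang).as_matrix().T+[.075,0,.07]
    return box(p,Q)
E
cat > fit.py <<'E'
from h import *
z=lambda uv,o:[( (u+.5)/8-.5+o[0],(v+.5)/8-.5+o[1]) for u,v in uv]
T=z([(92,93),(543,125),(604,445),(127,410)],(345,160)); TL=[(0,.095,.0085),(0,-.095,.0085),(-.15,-.095,.0085),(-.15,.095,.0085)]
S=z([(558,210),(555,345),(372,453),(378,315),(122,385)],(270,145)); SB=[(-.075,-.095,.07),(-.075,-.095,0),(-.075,.095,0),(-.075,.095,.07),(.075,.095,0)]
S2=z([(543,97)],(270,145)); SL=[(-.15,-.095,.0085)]
ring=z([(353,270)],(345,160)) # drum ring outline centre
def f(p):
    return np.concatenate([proj("top",lid(p,TL,p[3]))-T,proj("scene",box(p,SB))-S,proj("scene",lid(p,SL,p[3]))-S2,proj("top",lid(p,[(-.085,0,.022)],p[3]))-ring]).ravel()
r=least_squares(f,[.45,-.36,0,.4],loss='soft_l1'); print(r.x); print(r.fun.reshape(-1,2).round(1).tolist())
E
python3 fit.py
```

```text
[ 0.46233002 -0.38650922 -0.05319236  0.36191291]
[[0.3, -0.3], [-0.2, 0.0], [-0.3, -0.3], [-0.4, -0.1], [0.4, 0.6], [-0.3, -0.8], [0.5, 0.1], [0.6, 0.8], [-0.2, 0.1], [0.5, 0.2], [0.4, -0.6]]
```

```bash
cat >> h.py <<'E'
BP=[0.46233,-0.38651,-0.05319]
def st():
    s=sensors.read_state(); M=R.from_quat(s["orientation"]).as_matrix()
    print("t",round(s["time"],2),"tcp",s["ee_pos"].round(4) if hasattr(s["ee_pos"],'round') else s["ee_pos"],"w",round(s["gripper_width"],3),"F",np.round(s["wrist_force"],1),"T",np.round(s["ft_torque"],2),"q6",np.round(s["qpos"],2))
    print(M.round(3))
    b=R.from_euler('z',BP[2]).as_matrix().T@M
    print("tool z yaw in box deg",np.degrees(np.arctan2(b[1,2],b[0,2])).round(2),"tilt: tool y in box",b[:,1].round(3))
    return np.array(s["ee_pos"]),M
def to(P):
    p,M=st(); print("tool shift",((np.array(P)-p)@M).round(4))
E
python3 - <<'E'
from h import *
print("push pt",lid(BP,[(-.12,-.072,.0085)],.362),lid(BP,[(-.12,-.072,.0085)],0)); print("slot",lid(BP,[(-.085,0,.0265)],0))
to([.42,0,.256]); to([.41,-.456,.2])
E
```

```text
push pt [[ 0.4243379  -0.45658926  0.12044656]] [[ 0.41356577 -0.45601575  0.0785    ]]
slot [[ 0.45234414 -0.38597835  0.0965    ]]
t 1.4 tcp [0.1533 0.5542 0.2564] w 0.998 F [-0.2  0.4  0.3] T [0.05 0.06 0.03] q6 [1.19 0.38 0.08 1.27 0.   1.46]
[[ 0.964  0.     0.266]
 [-0.266  0.     0.964]
 [ 0.    -1.     0.   ]]
tool z yaw in box deg 77.59 tilt: tool y in box [ 0.  0. -1.]
tool shift [ 4.048e-01  3.000e-04 -4.631e-01]
t 1.4 tcp [0.1533 0.5542 0.2564] w 0.998 F [-0.2  0.4  0.3] T [0.05 0.06 0.03] q6 [1.19 0.38 0.08 1.27 0.   1.46]
[[ 0.964  0.     0.266]
 [-0.266  0.     0.964]
 [ 0.    -1.     0.   ]]
tool z yaw in box deg 77.59 tilt: tool y in box [ 0.  0. -1.]
tool shift [ 0.5167  0.0562 -0.9053]
```

```bash
R='' ; python3 -m inch '[[[0,0,0,0.030,0,-0.034,1],[0,0,0,0.030,0,-0.034,1],[0,0,0,0.030,0,-0.034,1],[0,0,0,0.030,0,-0.034,1],[0,0,0,0.030,0,-0.034,1]]]'; python3 -m inch '[[[0,0,0,0.030,0,-0.034,1],[0,0,0,0.030,0,-0.034,1],[0,0,0,0.030,0,-0.034,1],[0,0,0,0.030,0,-0.034,1],[0,0,0,0.030,0,-0.034,1]]]'; python3 -c "
from h import *
to([.42,0,.256])"
```

```text
time: 1.9
ee_pos: [0.2543, 0.3495, 0.2547]
orientation: [-0.7, 0.091, -0.092, 0.702]
wrist_force: [0.2, -0.4, 1.0]
gripper_width: 0.142
time: 2.4
ee_pos: [0.3583, 0.1387, 0.2557]
orientation: [-0.699, 0.088, -0.093, 0.703]
wrist_force: [1.4, 0.2, -0.1]
gripper_width: -0.003
t 2.4 tcp [0.3583 0.1387 0.2557] w -0.003 F [ 1.4  0.2 -0.1] T [ 0.06 -0.03  0.02] q6 [ 0.2  -0.01 -0.4   1.17  0.    0.46]
[[ 0.967  0.007  0.254]
 [-0.254  0.005  0.967]
 [ 0.005 -1.     0.007]]
tool z yaw in box deg 78.33 tilt: tool y in box [ 0.007  0.005 -1.   ]
tool shift [ 0.0949 -0.0006 -0.1184]
```

```bash
python3 -m inch '[[[0,8.5,0,0,0,0,1],[0,8.5,0,0,0,0,1],[0,8.5,0,0,0,0,1],[0,8.5,0,0,0,0,1],[0,8.5,0,0,0,0,1]]]'; python3 -m inch '[[[0,8.5,0,0,0,0,1],[0,8.5,0,0,0,0,1],[0,8.5,0,0,0,0,1],[0,8.5,0,0,0,0,1],[0,8.5,0,0,0,0,1]]]'; python3 -c "
from h import *
to([.415,-.457,.2])"
```

```text
time: 2.9
ee_pos: [0.3621, 0.1311, 0.2567]
orientation: [-0.616, 0.34, -0.345, 0.622]
wrist_force: [0.4, -0.0, 0.4]
gripper_width: 0.0
time: 3.4
ee_pos: [0.3622, 0.1309, 0.2574]
orientation: [0.446, -0.544, 0.547, -0.454]
wrist_force: [-0.3, -0.7, 0.0]
gripper_width: 0.001
t 3.4 tcp [0.3622 0.1309 0.2574] w 0.001 F [-0.3 -0.7  0. ] T [ 0.04 -0.01  0.03] q6 [ 0.18 -0.02 -0.4   1.17  0.    1.94]
[[-0.189  0.012  0.982]
 [-0.982  0.004 -0.189]
 [-0.006 -1.     0.011]]
tool z yaw in box deg -7.88 tilt: tool y in box [ 0.012  0.005 -1.   ]
tool shift [0.5676 0.0556 0.1626]
```

```bash
python3 -m inch '[[[0,-7.9,0,0,0,0,1],[0,0,0,0.045,0,0.007,1],[0,0,0,0.045,0,0.007,1],[0,0,0,0.045,0,0.007,1],[0,0,0,0.045,0,0.007,1]]]'; python3 -m inch '[[[0,0,0,0.045,0,0.007,1],[0,0,0,0.045,0,0.007,1],[0,0,0,0.045,0,0.007,1],[0,0,0,0.045,0,0.007,1],[0,0,0,0.045,0,0.007,1]]]';python3 -m inch '[[[0,0,0,0.045,0,0,1],[0,0,0,0.045,0,0,1]]]'; python3 -c "
from h import *
to([.415,-.457,.2])
p,M=st(); print('rot deg tool', np.degrees(M.T@np.cross(M[:,1],[0,0,-1])).round(2))"
```

```text
time: 3.9
ee_pos: [0.3827, -0.0497, 0.2579]
orientation: [0.486, -0.506, 0.511, -0.497]
wrist_force: [1.3, -0.0, 0.8]
gripper_width: -0.001
time: 4.4
ee_pos: [0.4095, -0.2859, 0.2585]
orientation: [0.484, -0.505, 0.513, -0.498]
wrist_force: [0.5, 0.4, 0.4]
gripper_width: -0.001
time: 4.6
ee_pos: [0.4063, -0.3801, 0.2582]
orientation: [0.484, -0.504, 0.513, -0.498]
wrist_force: [1.2, 0.7, 0.8]
gripper_width: -0.001
t 4.6 tcp [ 0.4063 -0.3801  0.2582] w -0.001 F [1.2 0.7 0.8] T [-0.03 -0.03 -0.02] q6 [-0.88  0.33  0.01  1.24  0.02  0.73]
[[-0.035  0.023  0.999]
 [-0.999  0.004 -0.036]
 [-0.005 -1.     0.023]]
tool z yaw in box deg 1.01 tilt: tool y in box [ 0.023  0.005 -1.   ]
tool shift [0.0768 0.058  0.01  ]
t 4.6 tcp [ 0.4063 -0.3801  0.2582] w -0.001 F [1.2 0.7 0.8] T [-0.03 -0.03 -0.02] q6 [-0.88  0.33  0.01  1.24  0.02  0.73]
[[-0.035  0.023  0.999]
 [-0.999  0.004 -0.036]
 [-0.005 -1.     0.023]]
tool z yaw in box deg 1.01 tilt: tool y in box [ 0.023  0.005 -1.   ]
rot deg tool [-1.32 -0.   -0.28]
```

```bash
python3 -m inch '[[[-1.3,0,-0.3,0.038,0,0.004,1],[0,0,0,0.036,0,0.002,1],[0,0,0,0,0.028,0.001,1],[0,0,0,0,0.028,0.001,1],[0,0,0,0,0,0,1]]]'; python3 -c "
from h import *
to([.415,-.457,.15])
imaging.read_camera('top')
im=imaging.read_camera('top')
cv2.imwrite('pics/b_top.png',cv2.resize(im[150:235,335:435,::-1],None,fx=7,fy=7,interpolation=cv2.INTER_CUBIC))"
```

```text
time: 5.1
ee_pos: [0.4107, -0.4674, 0.2004]
orientation: [0.49, -0.509, 0.513, -0.488]
wrist_force: [-0.6, 0.5, -0.8]
gripper_width: -0.002
t 5.1 tcp [ 0.4107 -0.4674  0.2004] w -0.002 F [-0.6  0.5 -0.8] T [ 0.    0.01 -0.04] q6 [-0.95  0.49  0.11  1.18 -0.    0.66]
[[-0.045  0.002  0.999]
 [-0.999 -0.007 -0.045]
 [ 0.007 -1.     0.003]]
tool z yaw in box deg 0.49 tilt: tool y in box [ 0.003 -0.006 -1.   ]
tool shift [-0.0109  0.0504  0.0037]
```

View pics/b_top.png

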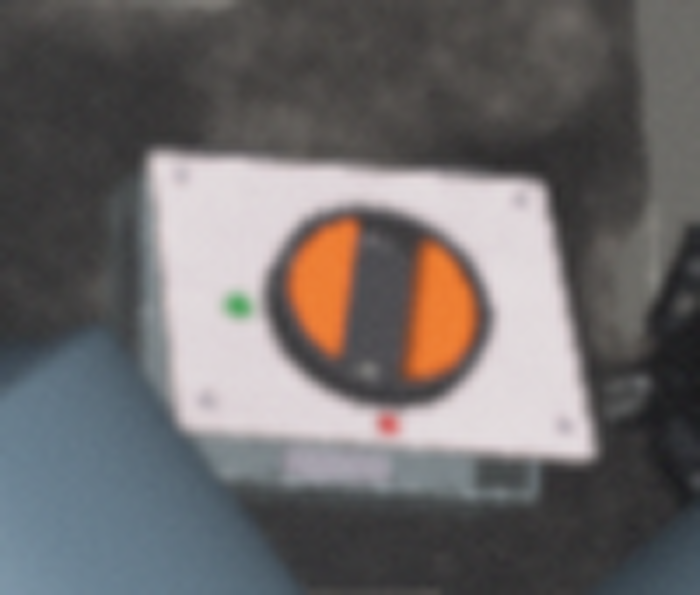

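```bash
python3 -c "
from h import *
p,M=st()
u=proj('top',[p+.025*M[:,1],p-.05*M[:,1]]);print(u,(u-[335,150])*7)"
```

```text
t 5.2 tcp [ 0.4118 -0.4681  0.2043] w 0.003 F [0.1 0.4 0.9] T [0.04 0.   0.02] q6 [-0.95  0.48  0.11  1.19 -0.    0.66]
[[-0.044  0.005  0.999]
 [-0.999 -0.011 -0.044]
 [ 0.01  -1.     0.006]]
tool z yaw in box deg 0.54 tilt: tool y in box [ 0.006 -0.01  -1.   ]
[[423.34414768 207.38115511]
 [435.08220414 203.75537815]] [[618.40903377 401.6680858 ]
 [700.57542901 376.28764707]]
```

The picture shows the shut fingertips at about (620,395) in the zoom, as projected, above the right front corner of the lid. I'll shift left 10 mm and go down.

```bash
python3 -m inch '[[[0,0,0,-0.010,0.01,0.002,1],[0,0,0,0,0.025,0,1],[0,0,0,0,0.02,0,1],[0,0,0,0,0.015,0,1],[0,0,0,0,0.012,0,1]]]'; python3 -m inch '[[[0,0,0,0,0.01,0,1],[0,0,0,0,0.01,0,1],[0,0,0,0,0.008,0,1]]]'; python3 -c "
from h import *
to([.413,-.456,.1035])"
```

```text
time: 5.7
ee_pos: [0.4202, -0.4631, 0.1342]
orientation: [0.492, -0.499, 0.521, -0.487]
wrist_force: [-0.4, 0.8, 2.1]
gripper_width: -0.003
time: 6.0
ee_pos: [0.422, -0.465, 0.1082]
orientation: [0.492, -0.497, 0.523, -0.487]
wrist_force: [-0.3, 0.9, 1.8]
gripper_width: 0.0
t 6.0 tcp [ 0.422  -0.465   0.1082] w 0.0 F [-0.3  0.9  1.8] T [0.15 0.21 0.02] q6 [-0.93  0.53 -0.07  0.93 -0.    0.68]
[[-0.04   0.02   0.999]
 [-0.999 -0.032 -0.04 ]
 [ 0.031 -0.999  0.022]]
tool z yaw in box deg 0.77 tilt: tool y in box [ 0.022 -0.03  -0.999]
tool shift [-0.0088  0.0042 -0.0095]
```

```bash
python3 -m inch '[[[0,0,0,0,0.005,0,1],[0,0,0,0,0.005,0,1],[0,0,0,0,0.004,0,1],[0,0,0,0,0.004,0,1]]]'; python3 -c "
from h import *
to([.413,-.456,.1035])"
```

```text
time: 6.4
ee_pos: [0.422, -0.4651, 0.1033]
orientation: [0.493, -0.495, 0.525, -0.487]
wrist_force: [-6.7, 8.3, 23.3]
gripper_width: -0.001
t 6.4 tcp [ 0.422  -0.4651  0.1033] w -0.001 F [-6.7  8.3 23.3] T [1.61 1.32 0.02] q6 [-0.93  0.53 -0.09  0.91 -0.    0.68]
[[-0.04   0.023  0.999]
 [-0.999 -0.036 -0.039]
 [ 0.035 -0.999  0.024]]
tool z yaw in box deg 0.79 tilt: tool y in box [ 0.025 -0.035 -0.999]
tool shift [-0.0087 -0.0007 -0.0093]
```

```bash
python3 -m inch '[[[0,0,0,0,0,0,1],[0,0,0,0,0,0,1],[0,0,0,0,-0.03,0,1],[0,0,0,0,-0.04,0,0],[0,0,0,0,-0.03,0,0]]]'; python3 -c "
from h import *
im=imaging.read_camera('top')
cv2.imwrite('pics/c_top.png',cv2.resize(im[150:235,335:435,::-1],None,fx=7,fy=7,interpolation=cv2.INTER_CUBIC))
im=imaging.read_camera('scene')
cv2.imwrite('pics/c_sc.png',cv2.resize(im[145:215,270:350,::-1],None,fx=8,fy=8,interpolation=cv2.INTER_CUBIC))
to([.4523,-.386,.2])
p,M=st(); print('rot deg tool', np.degrees(M.T@np.cross(M[:,1],[0,0,-1])).round(2))"
```

```text
time: 6.9
ee_pos: [0.4179, -0.4586, 0.2007]
orientation: [0.492, -0.498, 0.521, -0.488]
wrist_force: [1.0, -0.8, -0.3]
gripper_width: 0.332
t 7.0 tcp [ 0.4196 -0.4608  0.204 ] w 0.492 F [ 0.5 -0.4  0.5] T [-0.03  0.02 -0.05] q6 [-0.93  0.46  0.07  1.14 -0.    0.68]
[[-0.04   0.023  0.999]
 [-0.999 -0.034 -0.039]
 [ 0.033 -0.999  0.024]]
tool z yaw in box deg 0.79 tilt: tool y in box [ 0.024 -0.033 -0.999]
tool shift [-0.0762  0.0022  0.0297]
t 7.0 tcp [ 0.4196 -0.4608  0.204 ] w 0.492 F [ 0.5 -0.4  0.5] T [-0.03  0.02 -0.05] q6 [-0.93  0.46  0.07  1.14 -0.    0.68]
[[-0.04   0.023  0.999]
 [-0.999 -0.034 -0.039]
 [ 0.033 -0.999  0.024]]
tool z yaw in box deg 0.79 tilt: tool y in box [ 0.024 -0.033 -0.999]
rot deg tool [-1.37 -0.    1.9 ]
```

View pics/c_top.png

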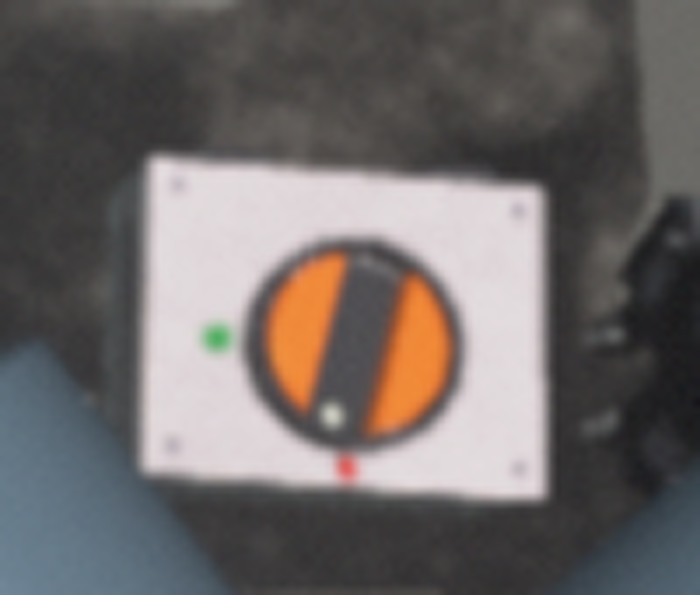

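View pics/c_sc.png

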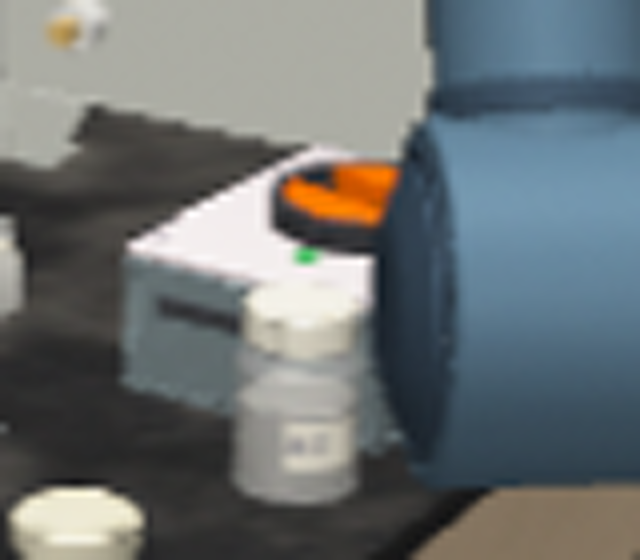

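```bash
cat > fit2.py <<'E'
from h import *
z=lambda uv,o=(335,150),k=7:np.array([( (u+.5)/k-.5+o[0],(v+.5)/k-.5+o[1]) for u,v in uv])
T=z([(147,157),(548,184),(548,498),(141,472)]); TL=[(0,.095,.0085),(0,-.095,.0085),(-.15,-.095,.0085),(-.15,.095,.0085)]
c=z([(354,343)])
r=least_squares(lambda p:np.concatenate([proj("top",lid(p,TL,0))-T,proj("top",lid(p,[(-.085,0,.0265)],0))-c]).ravel(),BP); print(r.x,r.fun.reshape(-1,2).round(1).tolist())
def back(c_,uv,h):
    m=imaging.camera_model(c_);K=np.array([[m["fx"],0,m["cx"]],[0,m["fy"],m["cy"]],[0,0,1]])
    n=cv2.undistortPoints(np.array(uv).reshape(-1,1,2),K,m["dist"]).reshape(-1,2)
    Rm=cv2.Rodrigues(m["rvec"])[0]; C=-Rm.T@m["tvec"]; d=np.c_[n,np.ones(len(n))]@Rm
    return C+d*((h-C[2])/d[:,2])[:,None]
p=r.x
for nm,uv,h in (("left",[(347,253),(312,405)],.0965),("right",[(408,275),(370,435)],.0965),("dot",[(331,415)],.0805),("ring",[(354,343)],.0965),("red",[(346,467)],.0785),("green",[(217,338)],.0785)):
    W=back("top",z(uv),h); b=(W-[p[0],p[1],0])@R.from_euler('z',p[2]).as_matrix(); b=b-[-.01,0,0]
    print(nm,(b*1000).round(1).tolist(), "dir deg",np.degrees(np.arctan2(*(b[0]-b[-1])[[1,0]])).round(1) if len(b)>1 else '')
print(lid(p,[(-.085,0,.0265)],0))
E
python3 fit2.py
```

```text
[ 0.46175025 -0.38512987 -0.05004048] [[0.3, -0.0], [-1.0, 0.3], [-0.5, 0.1], [0.3, -0.0], [0.8, -0.3]]
left [[41.2, 6.1, 96.5], [-31.3, 22.1, 96.5]] dir deg -12.5
right [[32.8, -22.9, 96.5], [-43.4, -5.1, 96.5]] dir deg -13.1
dot [[-32.8, 7.7, 80.5]] dir deg 
ring [[-1.0, 2.6, 96.5]] dir deg 
red [[-56.4, -0.3, 78.5]] dir deg 
green [[0.2, 61.5, 78.5]] dir deg 
[[ 0.45176276 -0.38462967  0.0965    ]]
```

The lid is flush now. The slot stands about 12.8° clockwise, with the white dot at (331,415). I'll line the tool up with that yaw over the drum, with the fingers half open.

```bash
python3 -m inch '[[[-1.4,0,1.9,-0.036,0,0.015,0],[0,0,0,-0.036,0,0.015,0],[0,7,0,0,0,0,0],[0,6.5,0,0,0,0,0],[0,0,0,0,0,0,0]]]'; python3 -c "
from h import *
to([.452,-.3855,.16])
p,M=st(); print('rot deg tool', np.degrees(M.T@np.cross(M[:,1],[0,0,-1])).round(2))"
```

```text
time: 7.5
ee_pos: [0.454, -0.3882, 0.1981]
orientation: [-0.424, 0.567, -0.564, 0.424]
wrist_force: [-0.2, -0.4, 0.5]
gripper_width: 0.497
t 7.5 tcp [ 0.454  -0.3882  0.1981] w 0.497 F [-0.2 -0.4  0.5] T [-0.04  0.    0.02] q6 [-0.81  0.45  0.04  1.16  0.    1.04]
[[-0.281 -0.003  0.96 ]
 [-0.96   0.004 -0.281]
 [-0.003 -1.    -0.003]]
tool z yaw in box deg -13.26 tilt: tool y in box [-0.003  0.003 -1.   ]
tool shift [-0.0019  0.0381 -0.0025]
t 7.5 tcp [ 0.454  -0.3882  0.1981] w 0.497 F [-0.2 -0.4  0.5] T [-0.04  0.    0.02] q6 [-0.81  0.45  0.04  1.16  0.    1.04]
[[-0.281 -0.003  0.96 ]
 [-0.96   0.004 -0.281]
 [-0.003 -1.    -0.003]]
tool z yaw in box deg -13.26 tilt: tool y in box [-0.003  0.003 -1.   ]
rot deg tool [ 0.2   0.   -0.16]
```

```bash
python3 -m inch '[[[0,0,0,-0.002,0.025,-0.0025,0],[0,0,0,0,0.02,0,0],[0,0,0,0,0.008,0,0],[0,0,0,0,0,0,0]]]'; python3 -c "
from h import *
to([.452,-.3855,.1095])
im=imaging.read_camera('top')
cv2.imwrite('pics/d_top.png',cv2.resize(im[150:235,335:435,::-1],None,fx=7,fy=7,interpolation=cv2.INTER_CUBIC))
im=imaging.read_camera('scene')
cv2.imwrite('pics/d_sc.png',cv2.resize(im[145:215,270:350,::-1],None,fx=8,fy=8,interpolation=cv2.INTER_CUBIC))
"
```

```text
time: 7.9
ee_pos: [0.4516, -0.3856, 0.1406]
orientation: [-0.426, 0.566, -0.562, 0.426]
wrist_force: [-1.1, 1.3, -0.6]
gripper_width: 0.505
t 7.9 tcp [ 0.4516 -0.3856  0.1406] w 0.505 F [-1.1  1.3 -0.6] T [-0.06 -0.02  0.02] q6 [-0.81  0.48 -0.07  1.03  0.    1.03]
[[-0.273 -0.004  0.962]
 [-0.962  0.005 -0.273]
 [-0.004 -1.    -0.005]]
tool z yaw in box deg -12.8 tilt: tool y in box [-0.004  0.005 -1.   ]
tool shift [-0.0001  0.0311  0.0005]
```

View pics/d_top.png

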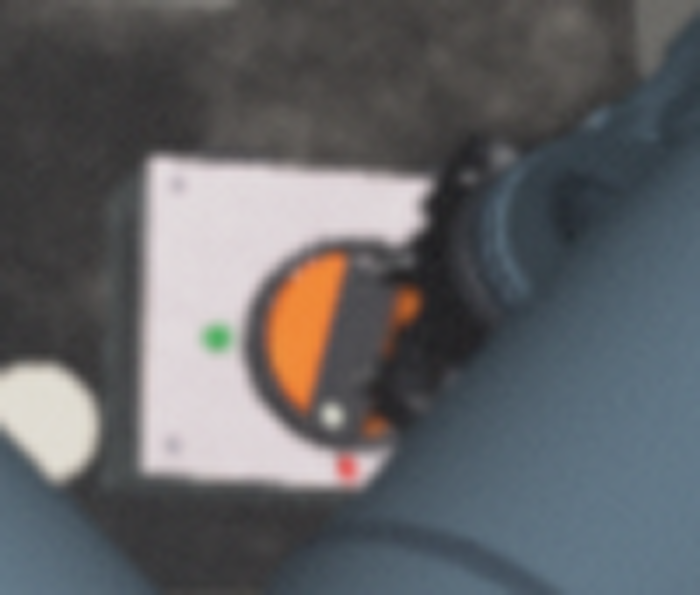

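View pics/d_sc.png

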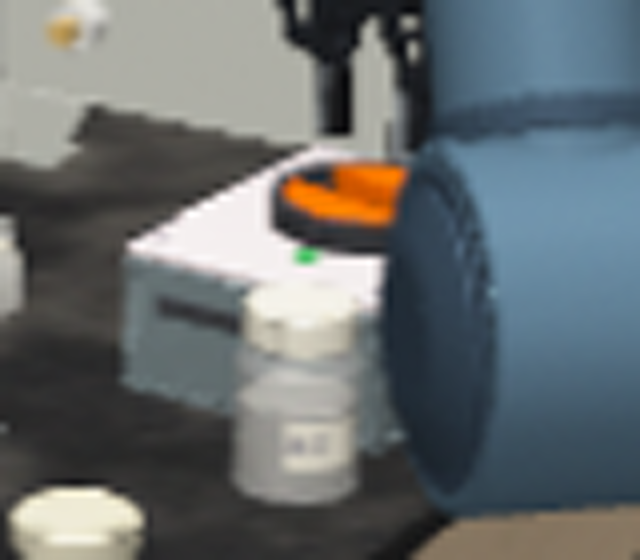

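The tips hang above the drum in line with the slot, and the rear finger is at about (335,130) in the scene zoom. Going down into the slot.

```bash
python3 -m inch '[[[0,0,0,0,0.01,0,0],[0,0,0,0,0.01,0.0005,0],[0,0,0,0,0.005,0,0],[0,0,0,0,0,0,0]]]'; python3 -c "
from h import *
to([.452,-.3855,.1095])"
```

```text
time: 8.4
ee_pos: [0.4541, -0.3882, 0.1175]
orientation: [0.426, -0.564, 0.564, -0.427]
wrist_force: [0.2, -0.5, 0.3]
gripper_width: 0.5
t 8.4 tcp [ 0.4541 -0.3882  0.1175] w 0.5 F [ 0.2 -0.5  0.3] T [ 0.06 -0.02  0.02] q6 [-0.81  0.49 -0.11  0.97  0.    1.03]
[[-0.273  0.001  0.962]
 [-0.962 -0.    -0.273]
 [-0.    -1.     0.001]]
tool z yaw in box deg -12.79 tilt: tool y in box [ 0.001 -0.    -1.   ]
tool shift [-0.002   0.008  -0.0028]
```

```bash
python3 -m inch '[[[0,0,0,-0.002,0.005,-0.002,0],[0,0,0,-0.001,0.004,-0.001,0],[0,0,0,0,0.003,0,0]]]'; python3 -c "
from h import *
to([.452,-.3855,.1005])"
```

```text
time: 8.7
ee_pos: [0.4522, -0.3844, 0.1053]
orientation: [0.426, -0.563, 0.565, -0.427]
wrist_force: [0.1, 0.2, -0.4]
gripper_width: 0.497
t 8.7 tcp [ 0.4522 -0.3844  0.1053] w 0.497 F [ 0.1  0.2 -0.4] T [ 0.03  0.03 -0.03] q6 [-0.81  0.5  -0.14  0.94  0.    1.04]
[[-0.273  0.002  0.962]
 [-0.962 -0.001 -0.273]
 [ 0.    -1.     0.002]]
tool z yaw in box deg -12.78 tilt: tool y in box [ 0.002 -0.001 -1.   ]
tool shift [0.0011 0.0048 0.    ]
```

```bash
python3 -m inch '[[[0,0,0,0.001,0.003,0,0],[0,0,0,0,0,0,0]]]'; python3 -m inch '[[[0,7,0,0,0,0,0],[0,7,0,0,0,0,0],[0,7,0,0,0,0,0]]]'; python3 -c "
from h import *
to([.452,-.3855,.1025])"
```

```text
time: 8.9
ee_pos: [0.4523, -0.3849, 0.104]
orientation: [0.426, -0.563, 0.565, -0.427]
wrist_force: [-0.1, 0.3, -1.1]
gripper_width: 0.501
time: 9.2
ee_pos: [0.4541, -0.3839, 0.1043]
orientation: [0.31, -0.633, 0.635, -0.316]
wrist_force: [-2.4, -1.3, 0.1]
gripper_width: 0.5
t 9.2 tcp [ 0.4541 -0.3839  0.1043] w 0.5 F [-2.4 -1.3  0.1] T [-0.39  0.32  0.19] q6 [-0.81  0.5  -0.14  0.93  0.01  1.41]
[[-0.608  0.008  0.794]
 [-0.794  0.001 -0.608]
 [-0.006 -1.     0.006]]
tool z yaw in box deg -34.38 tilt: tool y in box [ 0.008  0.001 -1.   ]
tool shift [ 0.0025  0.0018 -0.0007]
```

```bash
python3 -m inch '[[[0,7,0,0.002,0,0,0],[0,7,0,0,0,0,0],[0,7,0,0,0,0,0],[0,7,0,0,0,0,0]]]'; python3 -c "
from h import *
to([.452,-.3855,.1040])"
```

```text
time: 9.6
ee_pos: [0.4528, -0.3856, 0.1042]
orientation: [0.142, -0.692, 0.693, -0.147]
wrist_force: [-1.5, -0.0, 1.6]
gripper_width: 0.498
t 9.6 tcp [ 0.4528 -0.3856  0.1042] w 0.498 F [-1.5 -0.   1.6] T [-0.12  0.32  0.19] q6 [-0.81  0.5  -0.14  0.93  0.01  1.92]
[[-0.917  0.007  0.399]
 [-0.399  0.    -0.917]
 [-0.007 -1.     0.003]]
tool z yaw in box deg -63.42 tilt: tool y in box [ 0.007  0.    -1.   ]
tool shift [ 0.0007  0.0002 -0.0004]
```

```bash
python3 -m inch '[[[0,7,0,0,0,0,0],[0,7,0,0,0,0,0],[0,7,0,0,0,0,0],[0,6,0,0,0,0,0]]]'; python3 -c "
from h import *
to([.452,-.3855,.1040])"
```

```text
time: 10.0
ee_pos: [0.4509, -0.3863, 0.1042]
orientation: [-0.029, -0.706, 0.707, 0.027]
wrist_force: [-1.9, -1.1, 1.7]
gripper_width: 0.501
t 10.0 tcp [ 0.4509 -0.3863  0.1042] w 0.501 F [-1.9 -1.1  1.7] T [0.02 0.3  0.19] q6 [-0.82  0.5  -0.14  0.93  0.    2.41]
[[-0.997  0.003 -0.08 ]
 [ 0.08  -0.002 -0.997]
 [-0.003 -1.     0.002]]
tool z yaw in box deg -91.52 tilt: tool y in box [ 0.003 -0.002 -1.   ]
tool shift [-0.001   0.0002 -0.0009]
```

```bash
python3 -m inch '[[[0,5,0,0,0,0,0],[0,4,0,0,0,0,0]]]'; python3 -c "
from h import *
st()"; python3 -m inch '[[[0,5,0,0,0,0,0],[0,3,0,0,0,0,0]]]'; python3 -c "
from h import *
st()"
```

```text
time: 10.2
ee_pos: [0.4502, -0.3864, 0.1042]
orientation: [-0.086, -0.701, 0.703, 0.085]
wrist_force: [-1.5, 0.2, 1.9]
gripper_width: 0.499
t 10.2 tcp [ 0.4502 -0.3864  0.1042] w 0.499 F [-1.5  0.2  1.9] T [0.02 0.21 0.16] q6 [-0.82  0.5  -0.14  0.93 -0.    2.57]
[[-0.971  0.002 -0.241]
 [ 0.241 -0.002 -0.971]
 [-0.002 -1.     0.002]]
tool z yaw in box deg -100.89 tilt: tool y in box [ 0.002 -0.002 -1.   ]
time: 10.4
ee_pos: [0.45, -0.3861, 0.1044]
orientation: [-0.13, -0.694, 0.696, 0.13]
wrist_force: [-2.0, -1.9, 0.3]
gripper_width: 0.503
t 10.4 tcp [ 0.45   -0.3861  0.1044] w 0.503 F [-2.  -1.9  0.3] T [-0.22  0.41  5.44] q6 [-0.81  0.5  -0.14  0.93 -0.    2.7 ]
[[-0.932 -0.    -0.362]
 [ 0.362 -0.004 -0.932]
 [-0.001 -1.     0.004]]
tool z yaw in box deg -108.19 tilt: tool y in box [-0.    -0.004 -1.   ]
```

The torque jumped from 0.19 to 5.4 N m, so the fastener is on its stop. I'll back the fingers off into the slot play, then lift out.

```bash
python3 -m inch '[[[0,-7,0,0,0,0,0],[0,-2,0,0,0,0,0],[0,0,0,0,0,0,0]]]'; python3 -c "
from h import *
st()"
```

```text
time: 10.7
ee_pos: [0.4504, -0.3856, 0.1042]
orientation: [-0.072, -0.702, 0.705, 0.071]
wrist_force: [-0.5, 0.8, 0.8]
gripper_width: 0.5
t 10.7 tcp [ 0.4504 -0.3856  0.1042] w 0.5 F [-0.5  0.8  0.8] T [-0.07  0.03 -0.  ] q6 [-0.81  0.5  -0.14  0.93 -0.    2.53]
[[-0.98  -0.    -0.201]
 [ 0.201 -0.004 -0.98 ]
 [-0.001 -1.     0.004]]
tool z yaw in box deg -98.56 tilt: tool y in box [-0.    -0.004 -1.   ]
```

```bash
python3 -m inch '[[[0,0,0,0,-0.01,0,0],[0,0,0,0,-0.02,0,0],[0,0,0,0,-0.04,0,0],[0,0,0,0,-0.04,0,0],[0,0,0,0,-0.04,0,0]]]'; python3 -m inch '[[[0,0,0,0.04,0,0,0],[0,0,0,0.04,0,0,0],[0,0,0,0,0,0.045,0],[0,0,0,0,0,0.045,0],[0,0,0,0,0,0.045,0]]]'; python3 -c "
from h import *
st()
im=imaging.read_camera('top')
cv2.imwrite('pics/e_top.png',cv2.resize(im[:,:,::-1],None,fx=1.5,fy=1.5))
cv2.imwrite('pics/e_topz.png',cv2.resize(im[150:235,335:435,::-1],None,fx=7,fy=7,interpolation=cv2.INTER_CUBIC))
im=imaging.read_camera('scene')
cv2.imwrite('pics/e_sc.png',cv2.resize(im[145:215,270:350,::-1],None,fx=8,fy=8,interpolation=cv2.INTER_CUBIC))
"
```

```text
time: 11.2
ee_pos: [0.447, -0.382, 0.254]
orientation: [0.069, 0.705, -0.701, -0.077]
wrist_force: [1.2, -0.6, 0.2]
gripper_width: 0.502
time: 11.7
ee_pos: [0.3403, -0.4953, 0.267]
orientation: [-0.072, -0.703, 0.704, 0.072]
wrist_force: [0.5, -1.1, -0.1]
gripper_width: 0.499
t 11.7 tcp [ 0.3403 -0.4953  0.267 ] w 0.499 F [ 0.5 -1.1 -0.1] T [-0.04 -0.02  0.02] q6 [-1.07  0.43  0.19  1.33 -0.    2.27]
[[-0.979  0.    -0.202]
 [ 0.202 -0.002 -0.979]
 [-0.    -1.     0.002]]
tool z yaw in box deg -98.6 tilt: tool y in box [ 0.    -0.002 -1.   ]
```

View pics/e_topz.png

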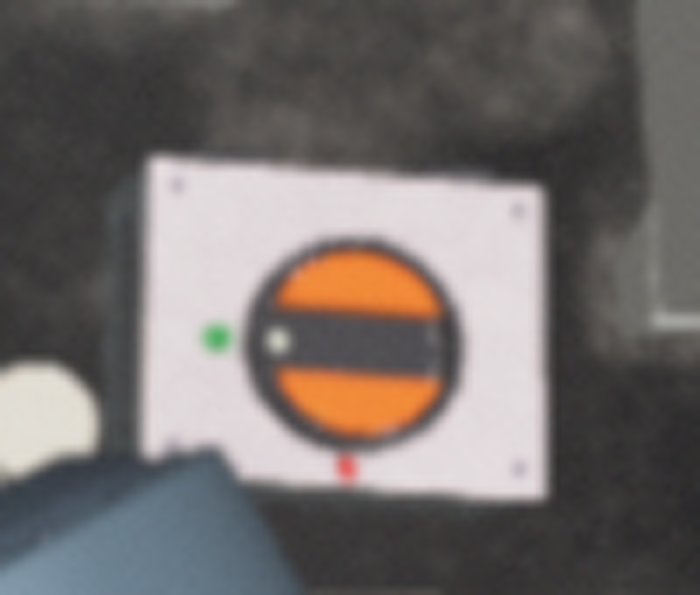

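View pics/e_sc.png

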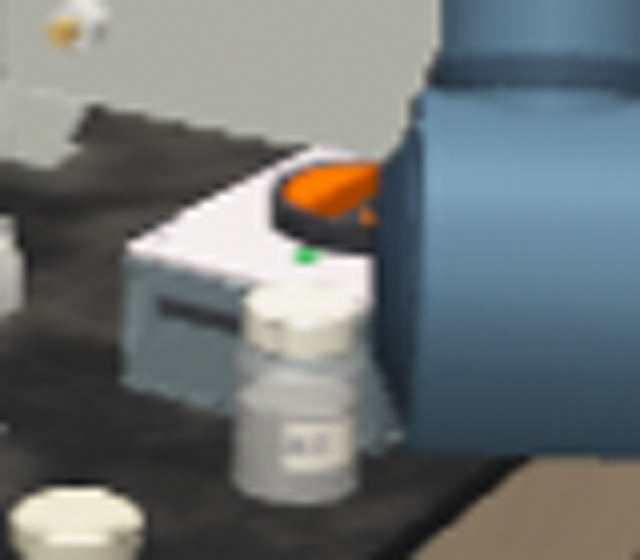

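View pics/e_top.png

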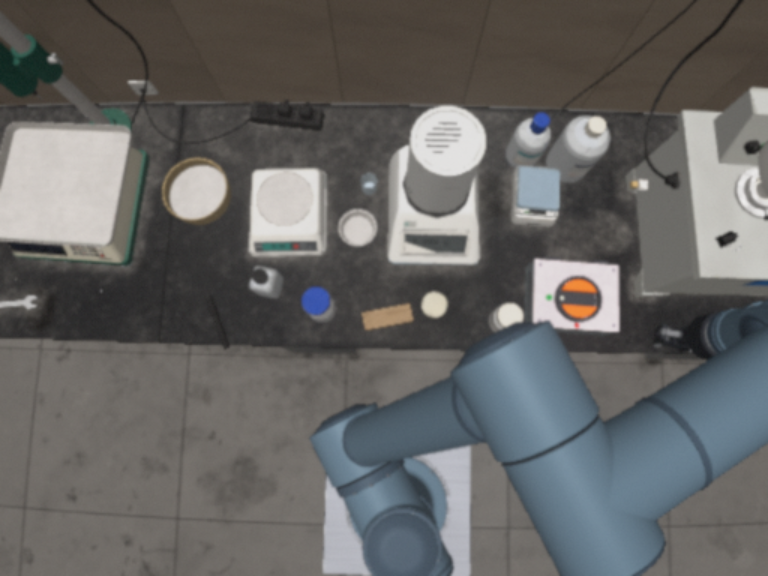

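The white dot, at (278,342), is beside the green mark, and the slot runs parallel to the lid's rear edge (both slope about 4° in the picture). The lid is flush, the other things haven't visibly moved, and the arm is clear.

```bash
python3 -m inch '[[[0,0,0,0,0,0,0],[0,0,0,0,0,0,0]]]'; python3 -c "
from station import order
print(order.sign_off())"
```

```text
time: 12.0
ee_pos: [0.3391, -0.4999, 0.2664]
orientation: [-0.075, -0.702, 0.705, 0.074]
wrist_force: [0.3, 0.3, -0.2]
gripper_width: 0.499
the job is handed in; nothing more can be done
None
```

The lid is shut and the fastener is locked. I handed the job in at 12.0 s; the sign-off gives no verdict.

- **Lid:** I pushed it down with the shut fingertips at its right front corner until it hit its stop (about 23 N). It lies flush in both cameras.
- **Fastener:** Before turning, I measured the slot about 13° clockwise of its open position (0.22 rad), which is under the 0.6 rad limit. I put both half-open fingertips in the slot and turned clockwise. The torque held at about 0.19 N m, then jumped to 5.4 N m at the stop. The wrist moment has no stated limit and the measured force was only about 3 N.
- **Last checks:** The white dot is at the green mark and the slot is within about 1° of the locked direction. The wrist force is near zero, the arm is clear, and by eye nothing else on the bench has moved.
- **Detection miss:** At the start the networks gave several wrong or missing positions, such as the box from the scene camera. I fitted the box pose from its corners in the pictures instead; that fit agreed with where the lid met its stop and where the slot took the fingers.

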